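# Turn the scorched soldering tile over against the turning stop

## Task

Turn the small scorched soldering tile over, without gripping or lifting it: push it with the fingertips along the bench against the metal turning stop until its far edge rides up over the stop and its near edge has come right up to the stop's toe, so that it stands leaning there, then reach over behind the stop and push the raised edge back towards the near side, so that the tile tips over and falls on its face. Finish with the tile lying flat on the bench in front of the stop, scorched face down. The tile is brittle, so push gently, and leave the flux jar, the wire coil and the cutters where they are.

Things in the scene. Friction and masses are not known exactly. Their poses are not given: they have to be found in the camera images.
- tile: loose ceramic-fibre tile, flat slab 75 (its x) x 85 (its y) x 8 mm, about 50 g, grey-white, brown scorched upper face, ragged edges. Lies on the bench in front of the stop, its y roughly along the stop's x; friction on bench and stop about 0.6. Origin: centre of the face underneath at the start; z points out of the scorched face (up at the start, down when turned over).
- turning_stop: fixed bare-aluminium stop, 130 mm long (its y), 50 mm high, screwed down. Origin: middle of its front toe, at bench height; x points level from front to back. From the toe an apron rises, at 45 degrees to x = 16 mm, 60 degrees to x = 28 mm (37 mm high), 75 degrees to the top edge. Its upright back is at x = 38.5 mm; behind it a 6 mm foot with two screws reaches to x = 62 mm.
- stop_edge (a point): middle of the stop's rounded top edge, 50 mm above the bench. A tile pushed along +x rides up over it (about 1 N); near edge at the toe, it comes up hard and leans 57 degrees from level, raised edge 70 mm high, 45 mm behind the toe, and stays so when let go. That edge pushed back (-x) past upright, it topples to the front; with its foot 5 mm or more short of the toe it may slide down instead.
- flux_jar: small round white jar with a red lid, 41 mm across, 36 mm high, beside the stop on its +y side; to be left alone. Origin: centre of its underside.
- copper_coil: loose coil of copper wire, about 64 mm across, 10 mm high, on the +y side of the tile; to be left alone. Origin: centre of its underside.
- cutters_blue: cutters with blue handles lying flat, 53 x 122 x 10 mm (long along their y), on the -y side of the tile; to be left alone. Origin: centre of the underside.
Mind the look-alikes: they are no part of the job. Several things have the shape of the tile; the one meant has the colours described above.

How it is judged:
By the outcome, as a careful person would: the job done as asked, in the order asked, and still so for the second after the job is handed in, with the robot touching nothing.
It also fails if it takes over 58 s, if anything falls off the work surface, if the arm or the gripper's body presses on something with over 40 N, if the wrist force passes 120 N, or if a joint passes its speed limit or range.

## Robot

A 6-joint arm with a two-finger parallel gripper is mounted at the origin on a cart in front of the work surface, level with it; the furniture and walls round the work are solid. World frame = base frame: x ahead of the robot, y to its left, z up, the work surface at z = 0. Lengths are in mm, angles in rad, forces in N, time in s.
With the tool pointing down it reaches from about 375 to 925 mm from the base axis. Payload 5.7 kg.
Tool frame: the origin (TCP) lies midway between the tips of the shut fingers; the grasp point (between the pads) lies 19 mm behind it; z points along the fingers, y is the line along which they close (so a half turn about z gives the same grasp; the last joint's range is limited). The gripper opens to 88 mm and grips with 3 to 60 N. Pads are 20 mm wide; open, the fingers measure 115 mm over their backs; the gripper's body (75 mm by 178 mm) begins 61 mm behind the grasp point.
Start: joints at [1.122, 0.359, 1.51, -0, 1.272, -0.115], TCP at [196.573, 566.852, 222.623] pointing down, gripper open.
Joint ranges: [-2.97, 2.97], [-1.01, 2.36], [0.21, 2.38], [-0.96, 4.11], [0.2, 2.71], [-2.98, 2.98]. Speed limits (rad/s): [2.39, 2.39, 3.14, 3.14, 3.14, 3.14].

## Interface

Orientations are given as a rotation vector (axis times angle).
In Python, from plant import r, vision, ticket gives the robot as it stands.
- The arm moves only by the tool drive_tool, never from a script. Its argument "series" is a list of rows, each a list of 3 entries, a list of its own where there are three numbers: the shift along the tool's x, y, z each as a share of 600 mm, from -1 to 1, then the turn, a rotation vector about the tool's x, y, z each as a share of 6 degrees, from -1 to 1, then the opening, from 0 (shut) to 1 (fully open). In form: [[[tx, ty, tz], [wx, wy, wz], claw], ...]. A call has 1 to 20 rows; each row shifts and turns the commanded pose from where the row before left it, along the tool's axes as they then stand; what a row does not reach is not made up. A row lasts 1/12 s, in which the tool goes at most 41.7 mm and 7.16 degrees, less where a joint would pass 70% of its speed; a pose out of reach is approached as far as the arm can. A call with a number of a shift or a turn outside -1 to 1 is refused whole. A call with a gripper value outside its range is refused whole. The fingers move at their own pace and stop on an object; the grip force is fixed at half the most. Time passes only in rows, so rows that do not move let the fingers close. It gives the time, the measured TCP pose, the force, the opening and the grip force at its end, in the units of the state.
- r.read_state(): the state, without advancing time (a new reading comes with each control period).
- vision.capture(name): name is "scene" or "top" or "wrist"; returns the picture (400x640x3 uint8, blue, green, red); there is no depth.
- vision.camera_model(name): a dict with "fx", "fy", "cx", "cy" (pixels), "R" (3x3) and "t" (3): a world point X has camera coordinates R X + t. Camera axes: x right, y down, z forward; pixel columns grow to the right and rows downward; lengths in mm; the calibration is good to about 2 mm. A picture is of the moment at which its call begins: read the wrist's pose just before it. camera_model takes no time and is no camera call; for the wrist camera it gives the pose at the moment of the call.
- ticket.job_done(): hands the job in; it is judged then, once.
The state is a dict: "t": time; "q": joint angles; "qd": joint speeds; "effort": joint torques, N m; "tool_pos": TCP position; "ee_rot": TCP orientation; "contact_force": force on the tool from outside, world axes, zero at the start; "torque": the same for the moment, N m; "grip_width": opening from 0.0 (shut) to 1.0 (fully open); "gripper_force": force on a finger pad.
Only numpy, scipy, OpenCV 4.12 (cv2) and the standard library are available. Lean on these libraries where they do the work, as an engineer would, in place of code of your own. Each camera call takes 0.05 s, during which the arm holds its last target. There are 200 camera calls.

## Working session

There is one attempt and no reset: what is moved stays moved. The work goes in short steps, Python scripts to look and compute and a tool call to move; the robot and the scene stay as the last step left them, time stands still between calls to the robot, and variables do not carry over. Pictures are saved under pics/ and viewed, at most 10 in all, crops included, and the job is handed in when it is done.

Besides the shell and the picture viewer there is one more tool, called after "Call:" by a JSON object that holds its "api" and its "payload", one argument or row to a line. drive_tool: Moves the arm, as the interface text tells. Shift numbers are shares of 600 mm and turn numbers shares of 6 degrees, none past 1 either way. Its arguments: {"type":"object","properties":{"series":{"type":"array"}},"required":["series"]}

```bash
mkdir -p pics; python3 - <<'E'
from plant import r,vision
import cv2
for n in("top","scene"):
    cv2.imwrite(f"pics/{n}0.png",vision.capture(n))
    m=vision.camera_model(n);print(n,m)
s=r.read_state();print(s["t"],s["tool_pos"],s["ee_rot"])
E
```

```text
top {'fx': 423.35126974605726, 'fy': 423.35126974605726, 'cx': 318.62665826724714, 'cy': 198.15572617717177, 'R': array([[ 2.41076474e-02, -9.99703175e-01,  3.51887880e-03],
       [-9.92428257e-01, -2.43559659e-02, -1.20386635e-01],
       [ 1.20436607e-01, -5.89996212e-04, -9.92720845e-01]]), 't': array([ 194.2765584 ,  519.57876278, 1068.24120214])}
scene {'fx': 423.01089297868367, 'fy': 423.01089297868367, 'cx': 317.7827157284767, 'cy': 201.15668410050696, 'R': array([[ 0.5124854 , -0.85869511,  0.00119379],
       [-0.66267293, -0.39637905, -0.63541186],
       [ 0.54609825,  0.3248482 , -0.77217248]]), 't': array([-105.45802097,  434.01966169,  552.58041986])}
0.1 [196.31434519 566.32264619 221.93273352] [-5.21799234e-01 -3.09750364e+00  2.42351655e-03]
```

View pics/top0.png

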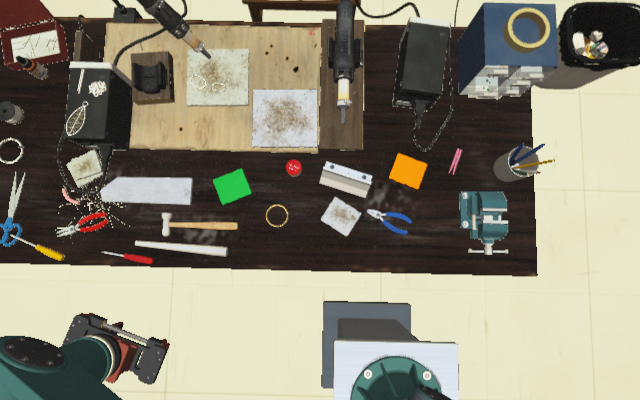

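View pics/scene0.png

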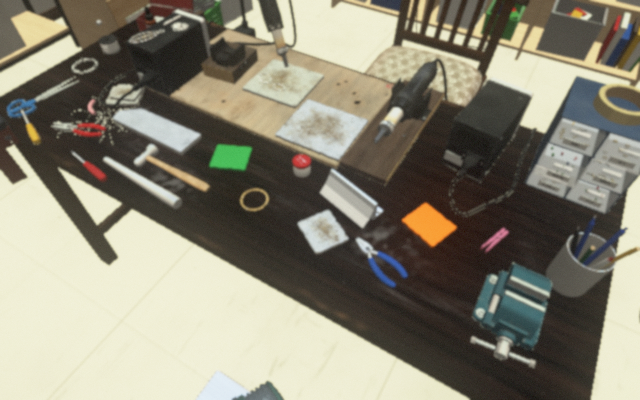

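Candidates for the tile in the top view are:
- grey-white scorched square (341,217)
- green square (232,186)
- orange square (408,171)
- large scorched boards (217,77) and (285,118)
- small scorched piece (85,167)

The one at (341,217) matches: it is grey-white with brown scorching, and it lies in front of the stop at (346,180). The jar is at (293,168), the coil at (277,215) and the cutters at (390,220). I'll check this in a close crop.

```bash
cat > h.py <<'E'
import numpy as np,cv2
from plant import r,vision
def ray(m,u,v,z):
    d=m["R"].T@np.array([(u-m["cx"])/m["fx"],(v-m["cy"])/m["fy"],1]);c=-m["R"].T@m["t"]
    return c+d*(z-c[2])/d[2]
def pix(m,X):
    p=(m["R"]@np.asarray(X).T).T+m["t"];return p[...,:2]/p[...,2:]*[m["fx"],m["fy"]]+[m["cx"],m["cy"]]
E
python3 - <<'E'
from h import *
im=cv2.imread("pics/top0.png")
c=cv2.resize(im[145:245,260:420],None,fx=5,fy=5,interpolation=cv2.INTER_CUBIC);cv2.imwrite("pics/crop0.png",c)
m=vision.camera_model("top")
for n,u,v,z in [("tile",341,217,8),("jar",293,168,36),("coil",277,215,10),("cut",390,220,10)]:print(n,ray(m,u,v,z).round(0))
E
```

```text
tile [469. 147.   8.]
jar [592. 276.  36.]
coil [470. 315.  10.]
cut [464.  18.  10.]
```

View pics/crop0.png

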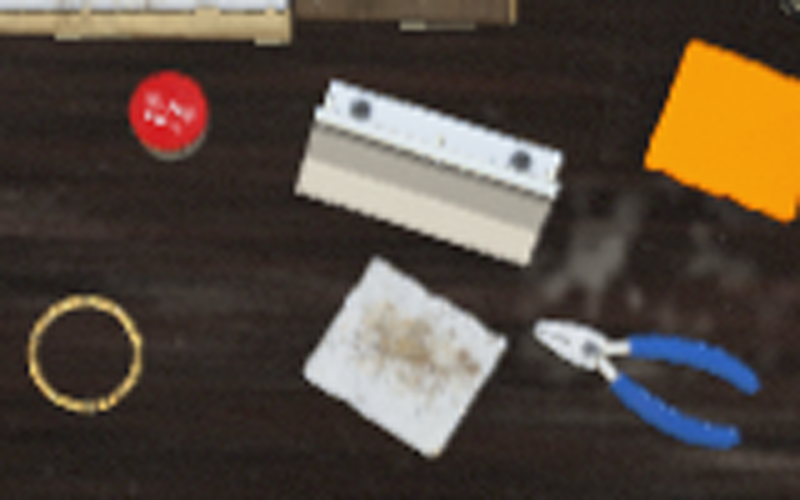

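The crop confirms the tile: a grey-white slab with a brown scorch, corners at crop (377,258), (505,342), (434,457) and (304,372). The stop's toe runs from (295,192) to (528,265).

```bash
python3 - <<'E'
from h import *
from scipy.spatial.transform import Rotation as R
m=vision.camera_model("top")
P=lambda c,z:ray(m,260+(c[0]+.5)/5-.5,145+(c[1]+.5)/5-.5,z)
t=[P(c,0) for c in[(295,192),(528,265)]]
for z,c in((50,(318,122)),(50,(555,198)),(6,(331,80)),(6,(561,152))):print("stop",z,P(c,z).round(1))
k=np.array([P(c,8) for c in[(377,258),(505,342),(434,457),(304,372)]])
print("toe",np.round(t,1),np.linalg.norm(t[0]-t[1]));o=(t[0]+t[1])/2
y=(t[0]-t[1])[:2];y/=np.linalg.norm(y);x=np.array([y[1],-y[0]])
print("o",o,"x",x,"yaw",np.degrees(np.arctan2(x[1],x[0])))
print("tile",k.round(1),np.linalg.norm(k-np.roll(k,-1,0),axis=1))
W=lambda p:((np.asarray(p)[...,:2]-o[:2])@np.array([x,y]).T).round(1)
print("tile in stop",W(k),W(k.mean(0)))
e=k[0]-k[1];print("tile y dir yaw rel",np.degrees(np.arctan2(e[1],e[0]))-90)
for n,u,v,z in [("jar",293,168,36),("coil",277,215,10),("cut",390,220,10),("cuttip",260+535/5,145+325/5,10),("cutend",260+740/5,145+440/5,10)]:print(n,W(ray(m,u,v,z)))
s=r.read_state();print(R.from_rotvec(s["ee_rot"]).as_matrix().round(3))
E
```

```text
stop 50 [588.2 196.9  50. ]
stop 50 [551.7  74.6  50. ]
stop 6 [619.8 190.    6. ]
stop 6 [583.6  66.1   6. ]
toe [[559.4 207.9   0. ]
 [523.   82.5   0. ]] 130.59952632419157
o [541.20801431 145.1813227    0.        ] x [ 0.96040598 -0.27860429] yaw -16.1769221490088
tile [[523.8 163.5   8. ]
 [480.7  95.1   8. ]
 [419.3 131.6   8. ]
 [462.3 200.8   8. ]] [80.88377959 71.47335294 81.50770537 71.92968416]
tile in stop [[ -21.8   12.8]
 [ -44.1  -65. ]
 [-113.3  -47. ]
 [ -91.3   31.5]] [-67.6 -16.9]
tile y dir yaw rel -32.16031569128279
jar [ 12.1 139.3]
coil [-115.9  143.6]
cut [ -38.7 -144. ]
cuttip [-31.6 -78.6]
cutend [ -57.1 -198.7]
[[-0.945  0.328 -0.001]
 [ 0.328  0.945 -0.001]
 [ 0.    -0.002 -1.   ]]
```

Call:
{"api": "drive_tool", "payload": {
  "series": [
    [[0, 0, 0], [0, 0, -0.49], 0.45],
    [[-0.0323, -0.0335, 0], [0, 0, 0], 0.45],
    [[-0.0323, -0.0335, 0], [0, 0, 0], 0.45],
    [[-0.0323, -0.0335, 0], [0, 0, 0], 0.45],
    [[-0.0323, -0.0335, 0], [0, 0, 0], 0.45],
    [[-0.0323, -0.0335, 0], [0, 0, 0], 0.45],
    [[-0.0323, -0.0335, 0], [0, 0, 0], 0.45],
    [[-0.0323, -0.0335, 0], [0, 0, 0], 0.45],
    [[-0.0323, -0.0335, 0], [0, 0, 0], 0.45],
    [[-0.0323, -0.0335, 0], [0, 0, 0], 0.45],
    [[-0.0323, -0.0335, 0], [0, 0, 0], 0.45],
    [[-0.0323, -0.0335, 0], [0, 0, 0], 0.45],
    [[-0.0323, -0.0335, 0], [0, 0, 0], 0.45],
    [[-0.0323, -0.0335, 0], [0, 0, 0], 0.45],
    [[-0.0323, -0.0335, 0], [0, 0, 0], 0.45],
    [[-0.0323, -0.0335, 0], [0, 0, 0], 0.45],
    [[-0.0323, -0.0335, 0], [0, 0, 0], 0.45]
  ]
}}

```text
t: 1.52
tool_pos: [404.8, 170.2, 222.5]
ee_rot: [-0.442, -3.11, 0.0]
contact_force: [0.4, 1.0, -0.2]
grip_width: 0.451
gripper_force: 0.0
```

Call:
{"api": "drive_tool", "payload": {
  "series": [
    [[0, 0, 0.035], [0, 0, 0], 0.45],
    [[0, 0, 0.035], [0, 0, 0], 0.45],
    [[0, 0, 0.035], [0, 0, 0], 0.45],
    [[0, 0, 0.035], [0, 0, 0], 0.45],
    [[0, 0, 0.035], [0, 0, 0], 0.45],
    [[0, 0, 0.035], [0, 0, 0], 0.45],
    [[0, 0, 0.035], [0, 0, 0], 0.45],
    [[0, 0, 0.035], [0, 0, 0], 0.45],
    [[0, 0, 0.035], [0, 0, 0], 0.45],
    [[0, 0, 0.035], [0, 0, 0], 0.45],
    [[0, 0, 0.01], [0, 0, 0], 0.45],
    [[0, 0, 0.003], [0, 0, 0], 0.45],
    [[0, 0, 0], [0, 0, 0], 0.45],
    [[0, 0, 0], [0, 0, 0], 0.45]
  ]
}}

```text
t: 2.68
tool_pos: [405.3, 171.7, 5.6]
ee_rot: [0.442, 3.109, 0.0]
contact_force: [-0.3, 0.5, 1.1]
grip_width: 0.452
gripper_force: 0.0
```

```bash
python3 - <<'E'
from h import *
im=vision.capture("top");cv2.imwrite("pics/a.png",cv2.resize(im[145:265,260:420],None,fx=5,fy=5))
s=r.read_state();print(s["tool_pos"],s["contact_force"])
E
```

```text
[405.52298299 171.76943102   5.76975787] [0.42292392 0.90403215 0.23836898]
```

View pics/a.png

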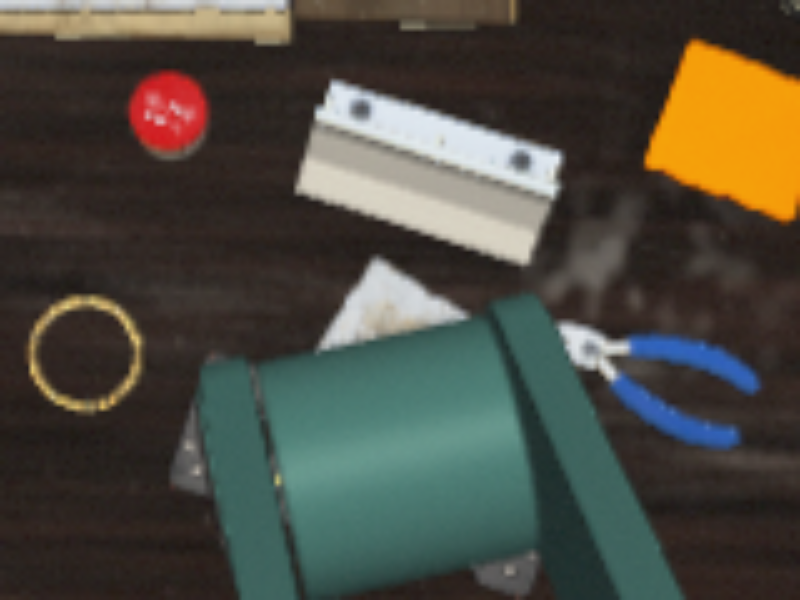

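Call:
{"api": "drive_tool", "payload": {
  "series": [
    [[0, 0, 0.004], [0, 0, 0], 0.45],
    [[0, 0, 0.002], [0, 0, 0], 0.45],
    [[-0.008, 0, 0], [0, 0, 0], 0.45],
    [[-0.008, 0, 0], [0, 0, 0], 0.45],
    [[-0.006, 0.001, 0], [0, 0, 0], 0.45],
    [[-0.006, 0.001, 0], [0, 0, 0], 0.45],
    [[-0.006, 0.001, 0], [0, 0, 0], 0.45],
    [[-0.006, 0.001, 0], [0, 0, 0], 0.45],
    [[-0.006, 0.001, 0], [0, 0, 0], 0.45],
    [[-0.006, 0.001, 0], [0, 0, 0], 0.45],
    [[-0.006, 0.001, 0], [0, 0, 0], 0.45],
    [[-0.006, 0.001, 0], [0, 0, 0], 0.45],
    [[-0.006, 0.001, 0], [0, 0, 0], 0.45],
    [[-0.006, 0.001, 0], [0, 0, 0], 0.45],
    [[-0.006, 0.001, 0], [0, 0, 0], 0.45],
    [[0, 0, 0], [0, 0, 0], 0.45]
  ]
}}

```text
t: 4.07
tool_pos: [455.0, 164.2, 1.3]
ee_rot: [0.442, 3.109, 0.0]
contact_force: [0.1, 0.1, 0.1]
grip_width: 0.453
gripper_force: 0.0
```

```bash
python3 - <<'E'
from h import *
im=vision.capture("scene");cv2.imwrite("pics/b.png",cv2.resize(im[150:270,260:420],None,fx=5,fy=5))
s=r.read_state();p=s["tool_pos"];print(p,s["contact_force"])
o=np.array([541.2,145.2]);d=p[:2]-o;print(d@[.9604,-.2786],d@[.2786,.9604])
E
```

```text
[454.5019326  164.18141501   1.27655096] [-0.4776993  -0.16842012  0.47566494]
-88.55304614817301 -5.924330600061098
```

View pics/b.png

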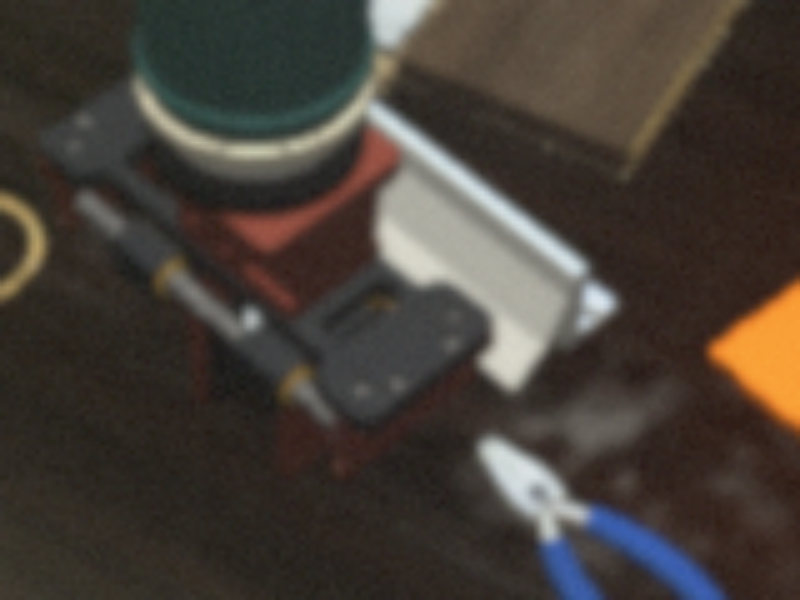

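The gripper hides the tile from this side. The stop and cutters haven't moved, so I'll use the wrist camera.

```bash
python3 - <<'E'
from h import *
im=vision.capture("wrist");cv2.imwrite("pics/w.png",im)
E
```

```text
(no output)
```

View pics/w.png

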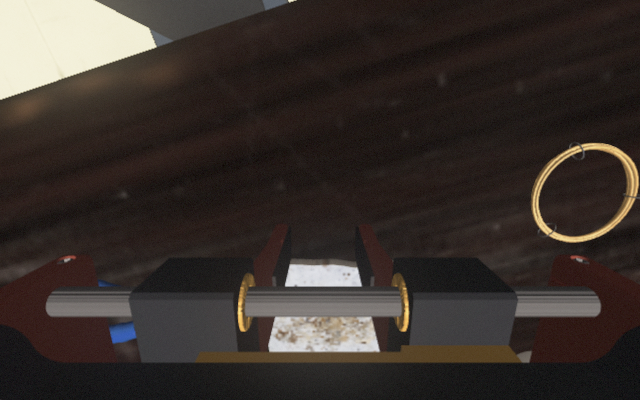

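The wrist view shows the tile's near edge between the fingers at row ~263, from (288,261) to (358,265). It is level, so the tile is square against both fingers.

Call:
{"api": "drive_tool", "payload": {
  "series": [
    [[-0.006, 0, 0], [0, 0, 0], 0.45],
    [[-0.006, 0, 0], [0, 0, 0], 0.45],
    [[-0.006, 0, 0], [0, 0, 0], 0.45],
    [[-0.006, 0, 0], [0, 0, 0], 0.45],
    [[-0.006, 0, 0], [0, 0, 0], 0.45],
    [[-0.006, 0, 0], [0, 0, 0], 0.45],
    [[-0.006, 0, 0], [0, 0, 0], 0.45],
    [[-0.006, 0, 0], [0, 0, 0], 0.45],
    [[-0.006, 0, 0], [0, 0, 0], 0.45],
    [[-0.006, 0, 0], [0, 0, 0], 0.45],
    [[-0.006, 0, 0], [0, 0, 0], 0.45],
    [[-0.006, 0, 0], [0, 0, 0], 0.45],
    [[-0.006, 0, 0], [0, 0, 0], 0.45],
    [[-0.006, 0, 0], [0, 0, 0], 0.45],
    [[-0.006, 0, 0], [0, 0, 0], 0.45],
    [[0, 0, 0], [0, 0, 0], 0.45]
  ]
}}

```text
t: 5.5
tool_pos: [507.1, 149.0, 1.4]
ee_rot: [0.442, 3.109, 0.0]
contact_force: [-0.1, -0.6, 0.6]
grip_width: 0.451
gripper_force: 0.0
```

```bash
cat >> h.py <<'E'
def st():
    s=r.read_state();p=s["tool_pos"];d=p[:2]-np.array([541.2,145.2])
    print("t",round(s["t"],2),"stop xy",round(d@[.9604,-.2786],1),round(d@[.2786,.9604],1),"z",round(p[2],1),"F",s["contact_force"].round(1) if hasattr(s["contact_force"],"round") else s["contact_force"])
E
python3 - <<'E'
from h import *
st()
im=vision.capture("wrist")[200:,160:480];im2=vision.capture("scene")[150:250,300:400]
cv2.imwrite("pics/c.png",np.vstack([cv2.resize(im,(480,300)),cv2.resize(im2,(480,300))]))
E
```

```text
t 5.5 stop xy -33.8 -5.9 z 1.4 F [-0.1 -0.6  0.6]
```

View pics/c.png

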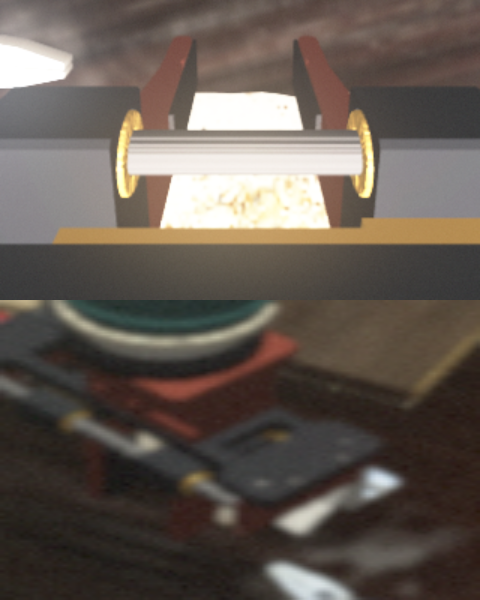

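The near edge sits at wrist row ~262, still level and against both fingers, and the tile is rising. I'll push the remaining ~17 mm slowly.

Call:
{"api": "drive_tool", "payload": {
  "series": [
    [[-0.004, 0, 0], [0, 0, 0], 0.45],
    [[-0.004, 0, 0], [0, 0, 0], 0.45],
    [[-0.004, 0, 0], [0, 0, 0], 0.45],
    [[-0.004, 0, 0], [0, 0, 0], 0.45],
    [[-0.002, 0, 0], [0, 0, 0], 0.45],
    [[-0.002, 0, 0], [0, 0, 0], 0.45],
    [[0, 0, 0], [0, 0, 0], 0.45]
  ]
}}

```text
t: 6.18
tool_pos: [517.6, 145.7, 1.3]
ee_rot: [0.442, 3.11, -0.0]
contact_force: [0.8, 1.0, 0.1]
grip_width: 0.446
gripper_force: 0.0
```

```bash
python3 -c "
from h import *
st()"
```

```text
t 6.18 stop xy -22.8 -6.1 z 1.3 F [0.8 1.  0.1]
```

Call:
{"api": "drive_tool", "payload": {
  "series": [
    [[-0.002, 0, 0], [0, 0, 0], 0.45],
    [[-0.002, 0, 0], [0, 0, 0], 0.45],
    [[0, 0, 0], [0, 0, 0], 0.45]
  ]
}}

```text
t: 6.43
tool_pos: [519.7, 145.1, 1.3]
ee_rot: [0.442, 3.11, -0.0]
contact_force: [-0.1, 0.4, -0.3]
grip_width: 0.447
gripper_force: 0.1
```

Call:
{"api": "drive_tool", "payload": {
  "series": [
    [[-0.002, 0, 0], [0, 0, 0], 0.45],
    [[0, 0, 0], [0, 0, 0], 0.45]
  ]
}}

```text
t: 6.6
tool_pos: [520.8, 144.7, 1.3]
ee_rot: [0.442, 3.11, -0.0]
contact_force: [-0.6, 0.5, -0.1]
grip_width: 0.448
gripper_force: 0.2
```

Call:
{"api": "drive_tool", "payload": {
  "series": [
    [[-0.002, 0, 0], [0, 0, 0], 0.45],
    [[0, 0, 0], [0, 0, 0], 0.45]
  ]
}}

```text
t: 6.77
tool_pos: [521.1, 144.5, 1.2]
ee_rot: [-0.442, -3.109, 0.0]
contact_force: [-2.7, 0.7, 0.9]
grip_width: 0.452
gripper_force: 1.1
```

Call:
{"api": "drive_tool", "payload": {
  "series": [
    [[-0.001, 0, 0], [0, 0, 0], 0.45],
    [[0, 0, 0], [0, 0, 0], 0.45]
  ]
}}

```text
t: 6.93
tool_pos: [521.3, 144.4, 1.1]
ee_rot: [-0.442, -3.108, 0.0]
contact_force: [-4.1, 2.1, 1.6]
grip_width: 0.451
gripper_force: 2.1
```

```bash
python3 - <<'E'
from h import *
st()
im=vision.capture("wrist")[200:,160:480];im2=vision.capture("top")[140:240,290:390]
cv2.imwrite("pics/d.png",np.vstack([cv2.resize(im,(480,300)),cv2.resize(im2,(480,300))]))
E
```

```text
t 6.93 stop xy -18.9 -6.3 z 1.1 F [-4.1  2.1  1.6]
```

View pics/d.png

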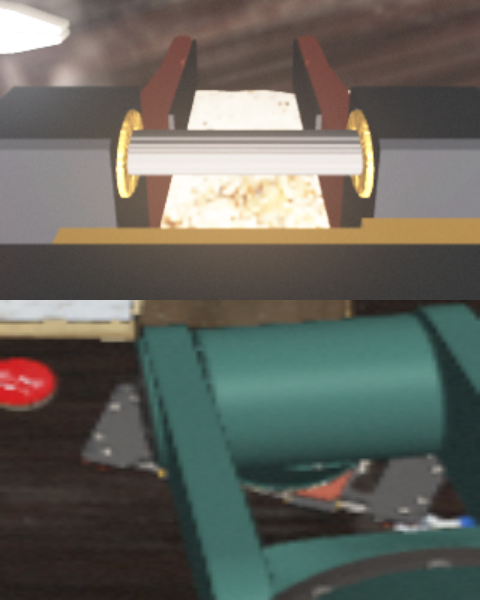

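The tile is now hard against the stop: force rose to 4 N and motion stalled. Its near edge is still level in the wrist view. Next I'll back off, rise and pass over behind the stop.

Call:
{"api": "drive_tool", "payload": {
  "series": [
    [[0.004, 0, 0], [0, 0, 0], 0.45],
    [[0.008, 0, 0], [0, 0, 0], 0.45],
    [[0.02, 0, 0], [0, 0, 0], 0.45],
    [[0.035, 0, 0], [0, 0, 0], 0.45],
    [[0, 0, -0.04], [0, 0, 0], 0.45],
    [[0, 0, -0.05], [0, 0, 0], 0.45],
    [[0, 0, -0.05], [0, 0, 0], 0.45],
    [[0, 0, -0.05], [0, 0, 0], 0.45],
    [[0, 0, -0.05], [0, 0, 0], 0.45],
    [[0, 0, -0.03], [0, 0, 0], 0.45],
    [[0, 0, 0], [0, 0, 0], 0.45]
  ]
}}

```text
t: 7.95
tool_pos: [486.2, 156.1, 167.3]
ee_rot: [0.441, 3.102, 0.004]
contact_force: [0.1, 0.2, 0.8]
grip_width: 0.454
gripper_force: 0.0
```

```bash
python3 - <<'E'
from h import *
st()
cv2.imwrite("pics/e.png",np.vstack([cv2.resize(vision.capture("wrist"),(480,300)),cv2.resize(vision.capture("scene")[130:250,260:452],(480,300))]))
E
```

```text
t 7.95 stop xy -55.9 -4.8 z 167.3 F [0.1 0.2 0.8]
```

View pics/e.png

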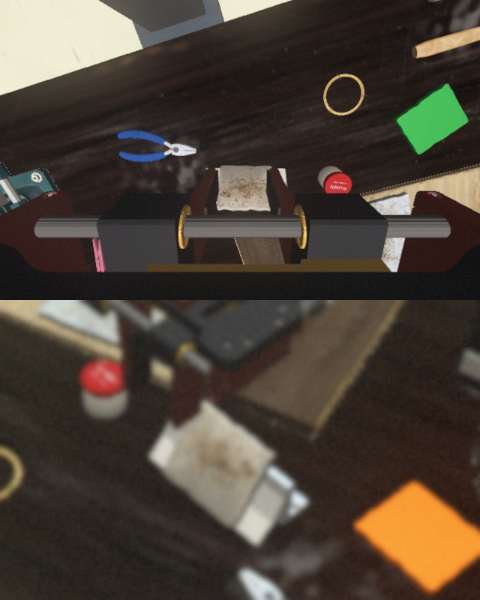

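The tile stays leaning on the stop, scorch facing us, with its raised edge from (205,400) to (272,462) in the lower crop. I'll work out where that edge is before going over.

```bash
python3 - <<'E'
from h import *
m=vision.camera_model("scene")
for u,v,z in((342,170,70),(368.8,194.8,70),(320,192,2),(363,226,2)):
    d=ray(m,u,v,z)[:2]-[541.2,145.2];print(z,d@[.9604,-.2786],d@[.2786,.9604])
E
```

```text
70 35.121156239367565 33.811519516410804
70 26.099055744971285 -49.37616124438692
2 1.2557540643768903 63.49020927030546
2 2.897016687561512 -63.33691708360994
```

Call:
{"api": "drive_tool", "payload": {
  "series": [
    [[-0.05, 0.001, 0], [0, 0, 0], 0.45],
    [[-0.05, 0.002, 0], [0, 0, 0], 0.45],
    [[-0.05, 0.002, 0], [0, 0, 0], 0.45],
    [[-0.05, 0.002, 0], [0, 0, 0], 0.45],
    [[-0.05, 0.001, 0], [0, 0, 0], 0.45],
    [[0, 0, 0], [0, 0, 0], 0.45],
    [[0, 0, 0], [0, 0, 0], 0.45]
  ]
}}

```text
t: 8.63
tool_pos: [629.0, 117.7, 160.7]
ee_rot: [-0.444, -3.107, 0.001]
contact_force: [-0.7, 0.5, 0.3]
grip_width: 0.45
gripper_force: 0.0
```

Call:
{"api": "drive_tool", "payload": {
  "series": [
    [[0, -0.008, 0.04], [0, 0, 0], 0.45],
    [[0, 0, 0.04], [0, 0, 0], 0.45],
    [[0, 0, 0.04], [0, 0, 0], 0.45],
    [[0, 0, 0.03], [0, 0, 0], 0.45],
    [[0, 0, 0.02], [0, 0, 0], 0.45],
    [[0, 0, 0], [0, 0, 0], 0.45],
    [[0, 0, 0], [0, 0, 0], 0.45]
  ]
}}

```text
t: 9.22
tool_pos: [626.3, 113.9, 60.5]
ee_rot: [-0.441, -3.108, 0.001]
contact_force: [-0.1, 0.7, 0.0]
grip_width: 0.452
gripper_force: 0.0
```

Call:
{"api": "drive_tool", "payload": {
  "series": [
    [[0, 0, 0.006], [0, 0, 0], 0.45],
    [[0.01, 0, 0], [0, 0, 0], 0.45],
    [[0.01, 0, 0], [0, 0, 0], 0.45],
    [[0.01, 0, 0], [0, 0, 0], 0.45],
    [[0.006, 0, 0], [0, 0, 0], 0.45],
    [[0.006, 0, 0], [0, 0, 0], 0.45],
    [[0.006, 0, 0], [0, 0, 0], 0.45],
    [[0.006, 0, 0], [0, 0, 0], 0.45],
    [[0.006, 0, 0], [0, 0, 0], 0.45],
    [[0.006, 0, 0], [0, 0, 0], 0.45],
    [[0.006, 0, 0], [0, 0, 0], 0.45],
    [[0.006, 0, 0], [0, 0, 0], 0.45],
    [[0.006, 0, 0], [0, 0, 0], 0.45],
    [[0.006, 0, 0], [0, 0, 0], 0.45],
    [[0, 0, 0], [0, 0, 0], 0.45]
  ]
}}

```text
t: 10.47
tool_pos: [574.9, 128.9, 57.5]
ee_rot: [-0.442, -3.109, 0.0]
contact_force: [0.0, 0.3, -0.7]
grip_width: 0.451
gripper_force: 0.0
```

```bash
python3 - <<'E'
from h import *
st()
cv2.imwrite("pics/f.png",np.vstack([cv2.resize(vision.capture("wrist"),(480,300)),cv2.resize(vision.capture("scene")[130:250,260:452],(480,300))]))
E
```

```text
t 10.47 stop xy 36.9 -6.3 z 57.5 F [ 0.   0.3 -0.7]
```

View pics/f.png

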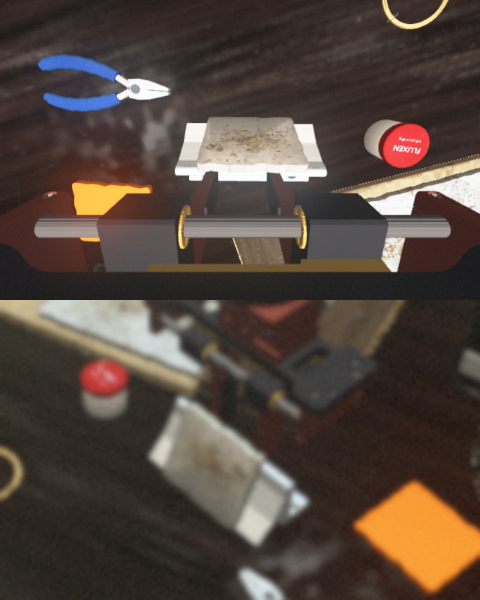

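The tile is tilting up against the fingers with its foot at the toe, and the jar and cutters haven't moved. I'll keep pushing past upright. That was my tenth picture, so later checks will be numeric.

Call:
{"api": "drive_tool", "payload": {
  "series": [
    [[0.005, 0, 0], [0, 0, 0], 0.45],
    [[0.005, 0, 0], [0, 0, 0], 0.45],
    [[0.005, 0, 0], [0, 0, 0], 0.45],
    [[0.005, 0, 0], [0, 0, 0], 0.45],
    [[0.005, 0, 0], [0, 0, 0], 0.45],
    [[0.005, 0, 0], [0, 0, 0], 0.45],
    [[0.005, 0, 0], [0, 0, 0], 0.45],
    [[0.005, 0, 0], [0, 0, 0], 0.45],
    [[0.005, 0, 0], [0, 0, 0], 0.45],
    [[0.005, 0, 0], [0, 0, 0], 0.45],
    [[0.005, 0, 0], [0, 0, 0], 0.45],
    [[0.005, 0, 0], [0, 0, 0], 0.45],
    [[0.005, 0, 0], [0, 0, 0], 0.45],
    [[0.005, 0, 0], [0, 0, 0], 0.45],
    [[0.005, 0, 0], [0, 0, 0], 0.45],
    [[0.005, 0, 0], [0, 0, 0], 0.45],
    [[0.005, 0, 0], [0, 0, 0], 0.45],
    [[0, 0, 0], [0, 0, 0], 0.45],
    [[0, 0, 0], [0, 0, 0], 0.45],
    [[0, 0, 0], [0, 0, 0], 0.45]
  ]
}}

```text
t: 12.23
tool_pos: [527.2, 142.9, 57.7]
ee_rot: [0.442, 3.11, -0.0]
contact_force: [0.2, 0.4, -0.0]
grip_width: 0.453
gripper_force: 0.0
```

Call:
{"api": "drive_tool", "payload": {
  "series": [
    [[0, 0, -0.03], [0, 0, 0], 0.45],
    [[0, 0, -0.05], [0, 0, 0], 0.45],
    [[0, 0, -0.05], [0, 0, 0], 0.45],
    [[0, 0, -0.05], [0, 0, 0], 0.45],
    [[0, 0, -0.05], [0, 0, 0], 0.45],
    [[0, 0, -0.05], [0, 0, 0], 0.45],
    [[0, 0.05, 0], [0, 0, 0], 0.45],
    [[0.02, 0.05, 0], [0, 0, 0], 0.45],
    [[0.02, 0.05, 0], [0, 0, 0], 0.45],
    [[0.02, 0.05, 0], [0, 0, 0], 0.45],
    [[0.02, 0.05, 0], [0, 0, 0], 0.45],
    [[0.02, 0.05, 0], [0, 0, 0], 0.45],
    [[0.02, 0.05, 0], [0, 0, 0], 0.45],
    [[0.02, 0.05, 0], [0, 0, 0], 0.45],
    [[0.02, 0.05, 0], [0, 0, 0], 0.45],
    [[0.02, 0.05, 0], [0, 0, 0], 0.45],
    [[0, 0.05, 0], [0, 0, 0], 0.45],
    [[0, 0, 0], [0, 0, 0], 0.45]
  ]
}}

```text
t: 13.73
tool_pos: [515.6, 495.3, 225.1]
ee_rot: [0.437, 3.11, 0.005]
contact_force: [-0.3, -0.8, 0.2]
grip_width: 0.45
gripper_force: 0.0
```

```bash
python3 - <<'E'
from h import *
st()
a=cv2.imread("pics/top0.png");b=vision.capture("top");m=vision.camera_model("top")
cv2.imwrite("pics/end_top.png",b)
# light, unsaturated blobs in the area
roi=np.s_[175:250,300:385]
h=cv2.cvtColor(b,cv2.COLOR_BGR2HSV)
for nm,i in(("before",a),("after",b)):
    h=cv2.cvtColor(i,cv2.COLOR_BGR2HSV)[roi]
    n,l,s,c=cv2.connectedComponentsWithStats(((h[...,2]>110)&(h[...,1]<110)).astype("uint8"))
    for k in range(1,n):
        if s[k,4]>80:
            mk=l==k;cn=cv2.findContours(mk.astype("uint8"),0,1)[0][0];R=cv2.minAreaRect(cn)
            print(nm,s[k],np.round(R[0]+np.array([300,175]),1),np.round(R[1],1),R[2],"meanSV",h[mk][:,1].mean().round(1),h[mk][:,2].mean().round(1),"brown px",int((h[mk][:,1]>60).sum()))
# others: difference jar, coil, cutters
for nm,(u,v) in dict(jar=(293,168),coil=(277,215),cut=(390,220)).items():
    w=np.s_[v-18:v+18,u-24:u+24];print(nm,"diff",np.abs(a[w].astype(int)-b[w]).mean().round(2),np.abs(a[w].astype(int)-b[w]).max())
E
```

```text
t 13.73 stop xy -122.1 329.1 z 225.1 F [-0.3 -0.8  0.2]
before [ 19   0  54  23 825] [345.5 186. ] [22. 53.] 90.0 meanSV 23.1 191.7 brown px 0
before [ 21  22  40  39 906] [340.5 216. ] [32.2 28.6] 32.47119140625 meanSV 13.2 196.9 brown px 12
before [ 67  34  18  13 124] [376.  213.5] [19.2  8. ] 26.56505012512207 meanSV 12.2 189.2 brown px 3
after [ 19   0  54  23 826] [345.5 186. ] [22. 53.] 90.0 meanSV 23.1 191.6 brown px 0
after [ 18  14  38  36 902] [336.3 206.4] [31.9 28.5] 18.434947967529297 meanSV 13.4 197.6 brown px 18
after [ 67  34  18  13 123] [376.  213.5] [19.2  8. ] 26.56505012512207 meanSV 12.0 189.8 brown px 3
jar diff 1.99 12
coil diff 1.94 10
cut diff 1.65 9
```

```bash
python3 - <<'E'
from h import *
m=vision.camera_model("top")
d=ray(m,336.3,206.4,8)[:2]-[541.2,145.2];print("centre",d@[.9604,-.2786],d@[.2786,.9604])
for f,(u,v),ang in(("top0",(340.5,216),32),("end_top",(336.3,206.4),17)):
    i=cv2.imread(f"pics/{f}.png").astype(np.float32)
    M=cv2.getRotationMatrix2D((u,v),ang,1);p=cv2.getRectSubPix(cv2.warpAffine(i,M,(640,400)),(28,26),(u,v))
    print(f);print((p[...,2]-p[...,0])[::2,::2].round().astype(int));print("V std",p.mean(2).std())
E
```

```text
centre -46.76138649881495 1.3963838195194618
top0
[[-8 -2 -7 -8 -4 -5 -4 -3 -2 -6 -5 -6 -5  2]
 [-7 -5 -5 -8 -8 -8 -3 -3 -6 -4 -5 -6 -6 -2]
 [-8 -6  0 -1 -4 -1  7 10  1  4  3  1  3 -5]
 [-8 -5 15 19 10 27 26 24 14 11 15 20 24 15]
 [-6  6 14 17 28 28 29 27 22 18 12 16 22 26]
 [-5  6 22 25 27 28 46 40 40 30 18 19 14  9]
 [-1  0 13 12 32 32 41 35 40 23 15 15  5  6]
 [ 3 -3  8  9 17 27 18 15 15 18  4 10 -2 -2]
 [-4 -3  2  4 10 20  5 12 13 18  6  9 -5 -5]
 [-7 -5 -3  6  6  6 -2  1  6  4  1  2 -3 -6]
 [-6 -6 -5 -6 -2 -4 -4 -4 -2 -4 -4 -5 -5 -6]
 [-6 -6 -7 -7 -9 -7 -7 -6 -5 -6 -5 -7 -5 -5]
 [-4 -5 -7 -6 -8 -4 -8 -7 -7 -7 -5 -6 -5 -4]]
V std 19.344336
end_top
[[-4 -3 -6 -7 -6 -7 -8 -7 -8 -6 -6 -7 -6 -4]
 [-6 -5 -7 -7 -7 -7 -6 -7 -7 -8 -6 -5 -5 -4]
 [-6 -7 -6 -8 -8 -4 -3 -5 -5 -6 -6 -6 -6 -5]
 [-6 -6 -5  3  7  2 -1 -2  1 -2 -3 -3 -6 -7]
 [-5 -6 -4  5  7 18  4  5 16 11  3  4 -2 -6]
 [-1 -2  3  6 11 27  6 14 14 12  9 13 -3 -5]
 [ 3  2 13 13 24 31 33 23 27 13  6  8 -1 -3]
 [-4  6 22 17 28 29 51 48 47 21 18 20 10  6]
 [-6  8 21 22 23 25 34 38 39 25 15 12 13 13]
 [-7 -1 12 19 16 28 24 25 14 19 20 21 20 21]
 [-7 -6  9 11  3  8 13 20  3  9 13 20 18  5]
 [-5 -6 -5 -6 -7 -6 -1  2 -5  3  4  1  0 -3]
 [-7 -7 -8 -8 -7 -8 -7 -5 -7 -6 -6 -5 -3  6]]
V std 18.865522
```

The scorch pattern is now mirrored front to back with its columns unchanged. No sliding or turning in the plane can do that, so the tile has flipped about its y axis and the texture simply shows through on both faces. It lies flat, centred about 47 mm in front of the toe. The jar, coil and cutters haven't moved, so I'm handing in.

```bash
python3 -c "
from plant import ticket
print(ticket.job_done())"
```

```text
the job is handed in; nothing more can be done
None
```

The tile is turned over and lies flat in front of the stop, with the flux jar, coil and cutters unmoved; that it is scorched face down I inferred from its brown pattern now appearing mirrored front to back, since the pattern still shows on the upper side and I had no pictures left to view it.

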